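# Sort the loose lock hardware back into the stock trays

## Task

Clear the locksmith's bench: put the loose padlock, profile cylinder, mortise cylinder and tubular latch each into the empty front bay of the stock tray that shows a sample of its kind, set down, not dropped, so that it sits flat on the bay's floor, the same way up as it is on the bench. The padlock on the cork mat is a customer's: leave it where it lies.

Things in the scene. Friction and masses are not known exactly. Their poses are not given: they have to be found in the camera images.
- padlock: Loose padlock lying flat on the bare bench (mm): brass body 36 long (x -33 to +3), 40 wide (y), 22 high, and a steel shackle (bar 7, mid-height) on to x = +33. Origin: centre of the underside of the 66 x 40 footprint, z up. 0.22 kg; grip the body at x = -15 across its 40 (y).
- profile_cylinder: Profile (euro) lock cylinder on its side, 65 long (x), 33.5 wide (y), 17 high (mm): round brass barrel, 17 across, along x at the -y side; flat fin, 10 thick, at the +y side; steel cam in the gap at mid-length. Origin: centre of the underside footprint, z up. 0.19 kg. Grip at the origin across y, low: the fin's +y edge face spans only about z = 0 to 10.
- mortise_cylinder: Round brass mortise cylinder standing on its face, 35 high (mm): head flange 35 across and 5 high at the bottom, threaded barrel 29 across from z = 5 to 32, on top a flat steel cam 10 wide, 3 thick, reaching out to x = +17. Origin: centre of the underside, z up. 0.17 kg. Grip the barrel above the flange, closing along y, clear of the cam.
- tubular_latch: Tubular door latch on its side (mm): steel tube 25 across along x from -17 to +27; brass face plate 57 wide (y), 25 high, 3 thick at x = +29; short bolt on to x = +42; narrower tail (18 wide) back to x = -42. Origin: centre of the underside of the 85 x 57 footprint, z up. 0.18 kg, balanced at x = +4: grip the tube there, across its 25 (y).
- tray_padlock: Stock tray for the padlock, told by the padlock sample fixed on its rear ledge. Four alike grey trays, 188 x 122, fixed (mm). Empty front bay 112 x 112 inside, floor at z = 4, walls 5 thick, tops at z = 30. Origin: at bench level under the centre of the bay. x: away from the robot (within 5 degrees of world x), the ledge from x = +61, sample tops up to z = 57; z up.
- tray_profile_cylinder: Stock tray for the profile cylinder, told by the profile cylinder sample fixed on its rear ledge. Four alike grey trays, 188 x 122, fixed (mm). Empty front bay 112 x 112 inside, floor at z = 4, walls 5 thick, tops at z = 30. Origin: at bench level under the centre of the bay. x: away from the robot (within 5 degrees of world x), the ledge from x = +61, sample tops up to z = 57; z up.
- tray_mortise_cylinder: Stock tray for the mortise cylinder, told by the mortise cylinder sample fixed on its rear ledge. Four alike grey trays, 188 x 122, fixed (mm). Empty front bay 112 x 112 inside, floor at z = 4, walls 5 thick, tops at z = 30. Origin: at bench level under the centre of the bay. x: away from the robot (within 5 degrees of world x), the ledge from x = +61, sample tops up to z = 57; z up.
- tray_tubular_latch: Stock tray for the tubular latch, told by the tubular latch sample fixed on its rear ledge. Four alike grey trays, 188 x 122, fixed (mm). Empty front bay 112 x 112 inside, floor at z = 4, walls 5 thick, tops at z = 30. Origin: at bench level under the centre of the bay. x: away from the robot (within 5 degrees of world x), the ledge from x = +61, sample tops up to z = 57; z up.
- customer_padlock: Customer's padlock, to be left alone: the only one lying on the square cork mat (100 x 100 x 4, fixed). Same make (mm): brass body 36 long (x -33 to +3), 40 wide (y), 22 high, and a steel shackle (bar 7, mid-height) on to x = +33. Origin: centre of the underside of the 66 x 40 footprint, z up. 0.22 kg.

How it is judged:
By the outcome, as a careful person would: the job done as asked, in the order asked, and still so for the second after the job is handed in, with the robot touching nothing.
It also fails if it takes over 112 s, if anything falls off the work surface, if the arm or the gripper's body presses on something with over 40 N, if the wrist force passes 120 N, or if a joint passes its speed limit or range.

## Robot

A 7-joint arm with a two-finger parallel gripper is mounted at the origin on the work surface. World frame = base frame: x ahead of the robot, y to its left, z up, the work surface at z = 0. Lengths are in m, angles in rad, forces in N, time in s.
With the tool pointing down it reaches from about 0.425 to 0.875 m from the base axis. Payload 4.7 kg.
Tool frame: the origin (TCP) lies at the very end of the fingers, on their centre line; the grasp point (between the pads) lies 19 mm behind it; z points along the fingers, y is the line along which they close (so a half turn about z gives the same grasp; the last joint's range is limited). The gripper opens to 87 mm and grips with 3 to 60 N. Pads are 19 mm wide; open, the fingers measure 117 mm over their backs; the gripper's body (75 mm by 190 mm) begins 51 mm behind the grasp point.
Start: joints at [1.351, 0.321, -0.07, 1.45, 0.023, 1.371, -0.057], TCP at [0.151, -0.632, 0.223] pointing down, gripper open.
Joint ranges: [-2.86, 2.86], [-0.3, 2.09], [-1.38, 1.24], [0.06, 2.45], [-1.56, 4.7], [0.09, 2.05], [-2.69, 2.69]. Speed limits (rad/s): [2.57, 2.57, 3.14, 3.14, 3.14, 3.14, 3.14].

## Interface

Orientations are given as a rotation vector (axis times angle).
In Python, from bench import get_state, get_image, get_calibration, close_job gives the robot as it stands.
- The arm moves only by the shell command python3 -m crank 'ROWS' [FORCE]. ROWS is JSON, a list of rows, each a list of 5 numbers: the opening, from 0 (shut) to 1 (fully open), then the shift along the world's x, y, z in units of 0.2 m (1.0 is 0.2 m), then the turn about the world's z in units of 2 pi rad (1.0 is 2 pi rad). A call has 1 to 5 rows; each row is the pose to reach, as a shift and turn from the pose commanded when the call began, turning the shorter way round; what a row does not reach only later rows make up. A row lasts 1/8 s, in which the tool goes at most 62.5 mm and 10.7 degrees, less where a joint would pass 70% of its speed; a pose out of reach is approached as far as the arm can. A call with a number of a shift or a turn outside -1 to 1 is refused whole. A call with a gripper value outside its range is refused whole. The fingers move at their own pace and stop on an object; FORCE is the grip in N (left out, the last holds). Time passes only in rows, so rows that repeat a pose let the fingers close. It gives the time, the measured TCP pose, the force, the opening and the grip force at its end, in the units of the state.
- get_state(): the state, without advancing time (a new reading comes with each control period).
- get_image(name): name is "scene" or "top"; returns the picture (420x560x3 uint8, red, green, blue); there is no depth.
- get_calibration(name): a dict with "fovy" (degrees; the focal length in pixels is half the picture's height over the tangent of half this angle, whatever the lens; pixels are square), "cx", "cy" (the principal point, pixels), "R" (3x3) and "t" (3): a world point X has camera coordinates R X + t. Camera axes: x right, y down, z forward; pixel columns grow to the right and rows downward; lengths in m; the calibration is good to about 2 mm. A picture is of the moment at which its call begins. get_calibration takes no time and is no camera call.
- close_job(): hands the job in; it is judged then, once.
The state is a dict: "time": time; "joint_positions": joint angles; "qd": joint speeds; "joint_torque": joint torques, N m; "position": TCP position; "tool_rot": TCP orientation; "ft_force": force on the tool from outside, world axes, zero at the start; "torque": the same for the moment, N m; "grip_width": opening from 0.0 (shut) to 1.0 (fully open); "grip_force": force on a finger pad.
Only numpy, scipy, OpenCV 4.12 (cv2) and the standard library are available. Lean on these libraries where they do the work, as an engineer would, in place of code of your own. Each camera call takes 0.05 s, during which the arm holds its last target. There are 200 camera calls.

## Working session

There is one attempt and no reset: what is moved stays moved. The work goes in short steps, Python scripts to look and compute and a shell command to move; the robot and the scene stay as the last step left them, time stands still between calls to the robot, and variables do not carry over. Pictures are saved under pics/ and viewed, at most 14 in all, crops included, and the job is handed in when it is done.

```bash
ls; mkdir -p pics; python3 - <<'E'
from bench import *
import cv2,numpy as np
for n in("scene","top"):
    im=get_image(n); cv2.imwrite(f"pics/{n}0.png",im[:,:,::-1]); np.save(f"{n}0.npy",im)
    c=get_calibration(n); print(n,{k:(np.round(v,4).tolist()) for k,v in c.items() if not isinstance(v,str)})
s=get_state(); print(s['time'],s['position'],s['tool_rot'],s['grip_width'])
E
```

```text
pics
scene {'fovy': 53.3108, 'cx': 280.3731, 'cy': 212.2847, 'R': [[-0.6924, 0.7215, 0.0055], [0.4334, 0.422, -0.7963], [-0.5768, -0.549, -0.6049]], 't': [0.3706, -0.1989, 1.2399]}
top {'fovy': 56.3553, 'cx': 281.3451, 'cy': 209.9457, 'R': [[-0.0031, -0.9998, -0.0183], [-0.9909, 0.0055, -0.1343], [0.1344, 0.0177, -0.9908]], 't': [-0.0017, 0.5309, 0.8789]}
0.1 [ 0.15045624 -0.63185068  0.22156787] [-3.11846713e+00 -3.66353224e-01  4.28108472e-04] 0.9997528489811863
```

View pics/scene0.png

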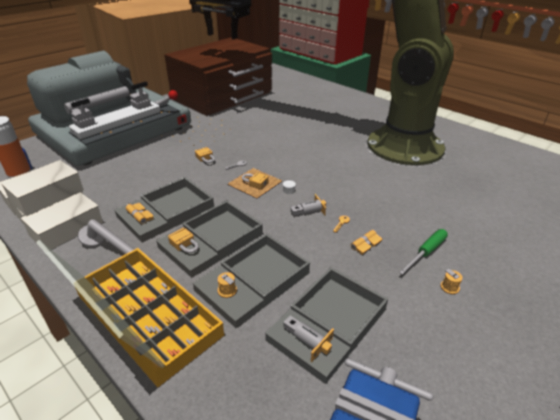

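View pics/top0.png

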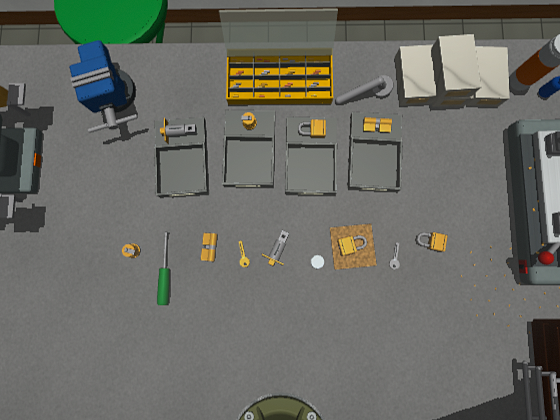

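The scene view shows the four trays and the loose parts in front of them. In the top view:

| Thing | Pixel position |
|---|---|
| Mortise cylinder | (131,250) |
| Profile cylinder | (209,247) |
| Latch | (278,248) |
| Cork mat with customer's padlock | (353,246) |
| Loose padlock | (432,241) |

The trays from left to right are latch, mortise, padlock and profile.

```bash
cat > h.py <<'E'
import numpy as np,cv2
from bench import *
def ray(n,uv):
    c=get_calibration(n); R=np.array(c['R']);t=np.array(c['t'])
    f=210/np.tan(np.radians(c['fovy'])/2)
    d=R.T@np.array([(uv[0]-c['cx'])/f,(uv[1]-c['cy'])/f,1.]); return -R.T@t,d
def pt(n,uv,z):
    o,d=ray(n,uv); return (o+d*(z-o[2])/d[2])
E
python3 - <<'E'
from h import *
im=np.load('top0.npy'); b=im[:,:,::-1].copy()
print(get_calibration('top').keys())
r=lambda x0,x1,y0,y1,s:cv2.resize(b[y0:y1,x0:x1],None,fx=s,fy=s,interpolation=cv2.INTER_CUBIC)
out=np.zeros((595,760,3),np.uint8)
a=r(110,300,227,277,4);out[:200,:760]=a
a=r(300,460,227,277,4);out[200:400,:640]=a
a=r(150,410,105,200,2);out[400:590,:520]=a
cv2.imwrite('pics/c1.png',out)
hsv=cv2.cvtColor(im,cv2.COLOR_RGB2HSV)
m=cv2.inRange(hsv,(10,110,90),(35,255,255)); m[:108]=0
for c in cv2.findContours(m,cv2.RETR_EXTERNAL,cv2.CHAIN_APPROX_NONE)[0]:
    if cv2.contourArea(c)<15: continue
    (u,v),wh,a=cv2.minAreaRect(c); print('brass',np.round((u,v),1),np.round(wh,1),round(a),pt('top',(u,v),.01).round(3))
m=cv2.inRange(hsv,(0,0,50),(179,60,95)); m[:108]=0;m[200:]=0
# tray corner check
for p in [(160,148),(207,146),(208,193),(158,196)]: print(pt('top',p,.03).round(3))
E
```

```text
dict_keys(['fovy', 'cx', 'cy', 'R', 't'])
brass [271.4 261.3] [23.3  6.2] 25 [0.412 0.02  0.01 ]
brass [207.5 255. ] [12. 13.] 90 [0.428 0.172 0.01 ]
brass [130.5 250.5] [13. 17.] 90 [0.439 0.356 0.01 ]
brass [244.  253.4] [25.4  9.2] 87 [0.431 0.085 0.01 ]
brass [209.  238.5] [11. 14.] 90 [0.467 0.169 0.01 ]
brass [438.4 241.4] [15.6 17.4] 9 [ 0.458 -0.373  0.01 ]
brass [352.6 246.1] [41.9 41.8] 83 [ 0.447 -0.172  0.01 ]
brass [318. 127.] [16. 14.] 90 [ 0.74  -0.095  0.01 ]
brass [385.1 124.7] [11.4 13.7] 6 [ 0.745 -0.259  0.01 ]
brass [162.3 129.1] [22.   4.9] 86 [0.739 0.292 0.01 ]
brass [369.2 123.9] [11.9 13.6] 8 [ 0.747 -0.22   0.01 ]
brass [249.5 120.5] [17. 13.] 90 [0.759 0.075 0.01 ]
[0.684 0.289 0.03 ]
[0.688 0.175 0.03 ]
[0.573 0.17  0.03 ]
[0.567 0.289 0.03 ]
```

View pics/c1.png

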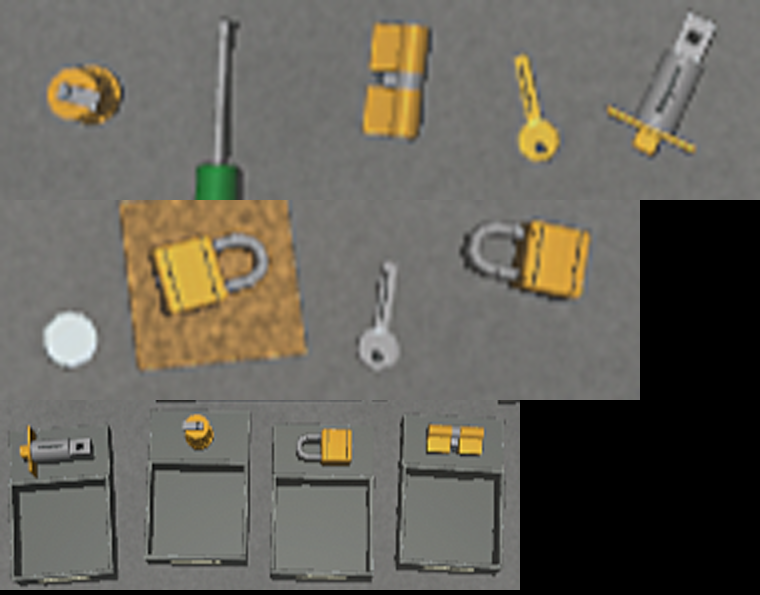

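The enlarged crop confirms the sample order from left to right: latch, mortise, padlock, profile. Each part's direction is clear: padlock shackle to +y, profile fin to +y, mortise cam to -y, latch bolt toward the robot. Next I compute the poses and check them in the scene view.

```bash
python3 - <<'E'
from h import *
A=lambda X,Y:(110+X/4,227+Y/4); B=lambda X,Y:(300+X/4,227+(Y-200)/4); T=lambda X,Y:(150+X/2,105+(Y-400)/2)
P={'padlock':pt('top',B(557,260),.022),'profile':pt('top',A(397,80),.009),'mortise':pt('top',A(92,95),.005),
'mort_cam':pt('top',A(78,97),.035),'latch':pt('top',A(669,91),.0245),'plate':pt('top',A(651,130),.025),
'profEnds':pt('top',A(401,23),.013),'profEnd2':pt('top',A(392,137),.013)}
for n,cs in {'tL':[(10,483),(105,478),(117,577),(14,582)],'tM':[(150,463),(246,466),(246,563),(148,560)],'tP':[(275,478),(372,478),(372,578),(272,577)],'tC':[(403,470),(502,472),(496,572),(398,568)]}.items():
    q=np.array([pt('top',T(*c),.03) for c in cs]); print(n,(np.linalg.norm(np.diff(q,axis=0),axis=1)*1e3).round()); P[n]=q.mean(0)
c=get_calibration('scene');R=np.array(c['R']);f=210/np.tan(np.radians(c['fovy'])/2)
b=np.load('scene0.npy')[:,:,::-1].copy(); b=cv2.resize(b[130:380,100:480],None,fx=2,fy=2,interpolation=cv2.INTER_CUBIC)
for k,p in P.items():
    x=R@p+c['t']; u=(f*x[0]/x[2]+c['cx'],f*x[1]/x[2]+c['cy']); print(k,p.round(4),np.round(u))
    cv2.circle(b,(int(2*(u[0]-100)),int(2*(u[1]-130))),2,(0,0,255),-1)
cv2.imwrite('pics/s1.png',b)
E
```

```text
tL [115. 123. 123.]
tM [116. 119. 117.]
tP [116. 122. 118.]
tC [118. 122. 115.]
padlock [ 0.4555 -0.3708  0.022 ] [204. 149.]
profile [0.4465 0.1684 0.009 ] [367. 240.]
mortise [0.4384 0.3523 0.005 ] [450. 284.]
mort_cam [0.4363 0.3485 0.035 ] [453. 271.]
latch [0.4389 0.006  0.0245] [311. 201.]
plate [0.4164 0.0165 0.025 ] [321. 199.]
profEnds [0.4802 0.1659 0.013 ] [357. 246.]
profEnd2 [0.4129 0.1698 0.013 ] [377. 232.]
tL [0.63   0.2366 0.03  ] [341. 299.]
tM [0.6496 0.0738 0.03  ] [267. 259.]
tP [ 0.6304 -0.0756  0.03  ] [224. 221.]
tC [ 0.6381 -0.2263  0.03  ] [180. 194.]
```

View pics/s1.png

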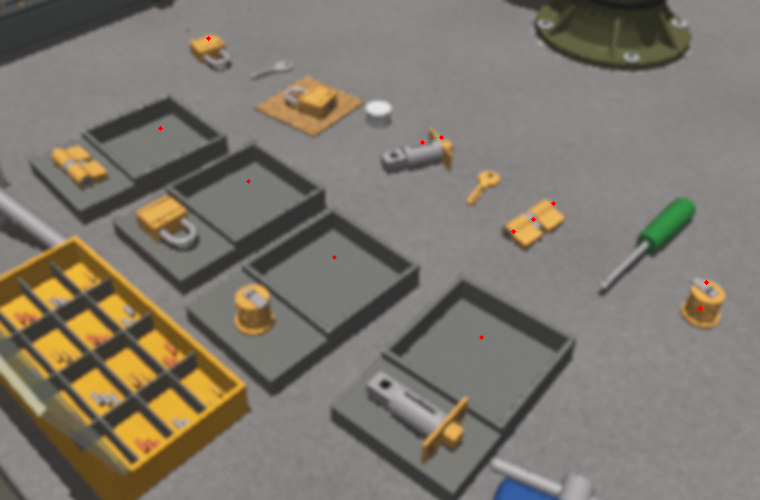

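The projected points fall on the parts and bays in both views, so I start with the padlock.

```bash
python3 -m crank '[[1,0.8,0.65,-0.3,0.1],[1,0.8,0.65,-0.3,0.1],[1,0.8,0.65,-0.3,0.1],[1,0.8,0.65,-0.3,0.1],[1,0.8,0.65,-0.3,0.1]]' 30
python3 -m crank '[[1,0.725,0.655,-0.3,0.09],[1,0.725,0.655,-0.3,0.09],[1,0.725,0.655,-0.3,0.09],[1,0.725,0.655,-0.3,0.09],[1,0.725,0.655,-0.3,0.09]]'
python3 -m crank '[[1,0,0,0,0],[1,0,0,0,0]]'
python3 - <<'E'
from h import *
cv2.imwrite('pics/t2.png',cv2.resize(get_image('top')[170:300,360:560,::-1],None,fx=3,fy=3))
E
```

```text
time: 0.72
position: [0.3121, -0.5006, 0.1618]
tool_rot: [-2.851, -1.317, -0.0]
ft_force: [-1.0, -1.1, 0.4]
grip_width: 0.997
grip_force: 0.0
time: 1.35
position: [0.455, -0.3727, 0.1025]
tool_rot: [-2.377, -2.054, 0.001]
ft_force: [-0.0, -1.0, -0.1]
grip_width: 1.002
grip_force: 0.0
time: 1.6
position: [0.454, -0.3739, 0.1032]
tool_rot: [2.378, 2.051, -0.002]
ft_force: [0.1, 0.0, 0.2]
grip_width: 1.0
grip_force: 0.0
```

View pics/t2.png

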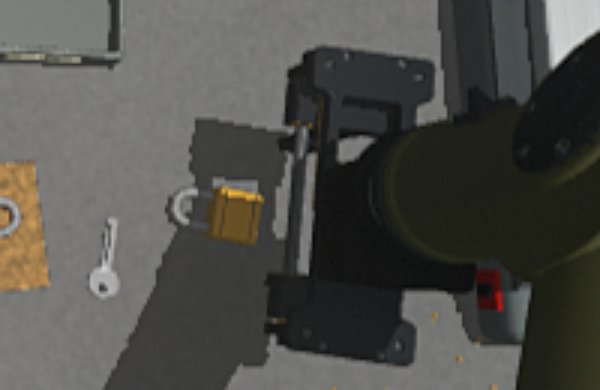

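```bash
python3 -m crank '[[1,0.007,0.012,-0.2,0],[1,0.007,0.012,-0.4,0],[1,0.007,0.012,-0.49,0],[1,0.007,0.012,-0.49,0],[1,0.007,0.012,-0.49,0]]'
python3 -m crank '[[0,0,0,0,0],[0,0,0,0,0],[0,0,0,0,0],[0,0,0,0,0],[0,0,0,0,0]]' 30
python3 -m crank '[[0,0,0,0,0],[0,0,0,0,0],[0,0,0,0,0]]'
```

```text
time: 2.28
position: [0.458, -0.37, 0.0062]
tool_rot: [2.373, 2.054, 0.001]
ft_force: [-0.7, -0.2, -0.2]
grip_width: 1.001
grip_force: 0.0
time: 2.9
position: [0.4569, -0.3689, 0.0046]
tool_rot: [-2.375, -2.057, -0.0]
ft_force: [-0.2, -0.5, -0.9]
grip_width: 0.514
grip_force: 0.0
time: 3.28
position: [0.4571, -0.3689, 0.0045]
tool_rot: [2.374, 2.057, 0.0]
ft_force: [1.2, 0.5, -0.2]
grip_width: 0.462
grip_force: 29.4
```

```bash
python3 -m crank '[[0,0,0,0.25,0],[0,0,0,0.5,0],[0,0.1,0.15,0.5,0],[0,0.25,0.4,0.5,0],[0,0.4,0.65,0.5,0.023]]'
python3 -m crank '[[0,0.465,0.74,0,0],[0,0.465,0.74,0,0],[0,0.465,0.74,0,0],[0,0.465,0.74,0,0],[0,0.465,0.74,0,0]]'
python3 -m crank '[[0,0,0,0,0],[0,0,0,0,0]]'
python3 - <<'E'
from h import *
cv2.imwrite('pics/s2.png',cv2.resize(get_image('scene')[130:330,100:340,::-1],None,fx=3,fy=3))
E
```

```text
time: 3.9
position: [0.5371, -0.2379, 0.1044]
tool_rot: [-2.218, -2.225, 0.001]
ft_force: [0.9, -0.7, -2.6]
grip_width: 0.462
grip_force: 29.4
time: 4.53
position: [0.6292, -0.0916, 0.1038]
tool_rot: [-2.219, -2.223, 0.003]
ft_force: [-0.7, -0.8, -1.7]
grip_width: 0.46
grip_force: 29.4
time: 4.78
position: [0.6294, -0.0928, 0.1045]
tool_rot: [2.223, 2.22, -0.001]
ft_force: [-0.2, -1.0, -2.4]
grip_width: 0.468
grip_force: 29.4
```

View pics/s2.png

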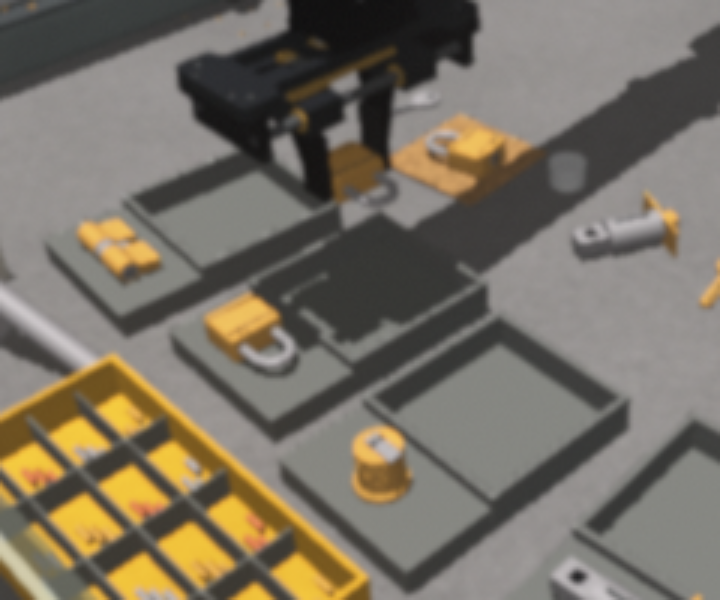

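The scene view shows the padlock held level, about 0.1 m above the padlock bay. I'll lower it slowly.

```bash
python3 -m crank '[[0,0,0,-0.2,0],[0,0,0,-0.35,0],[0,0,0,-0.43,0],[0,0,0,-0.46,0],[0,0,0,-0.475,0]]'
python3 -m crank '[[0,0,0,0,0],[0,0,0,0,0]]'
```

```text
time: 5.45
position: [0.6307, -0.0911, 0.0103]
tool_rot: [2.219, 2.222, 0.001]
ft_force: [0.2, 0.1, -1.5]
grip_width: 0.463
grip_force: 29.4
time: 5.7
position: [0.6307, -0.091, 0.0105]
tool_rot: [2.219, 2.222, 0.001]
ft_force: [0.3, -0.5, -1.4]
grip_width: 0.461
grip_force: 29.4
```

```bash
python3 -m crank '[[0,0,0,-0.008,0],[0,0,0,-0.008,0]]'; python3 -m crank '[[0,0,0,-0.004,0],[0,0,0,-0.004,0]]'
```

```text
time: 5.95
position: [0.6305, -0.091, 0.0086]
tool_rot: [2.219, 2.222, 0.001]
ft_force: [0.3, 0.2, 0.7]
grip_width: 0.46
grip_force: 29.4
time: 6.2
position: [0.6305, -0.091, 0.0086]
tool_rot: [2.219, 2.222, 0.0]
ft_force: [-1.7, 0.6, 5.5]
grip_width: 0.462
grip_force: 29.4
```

```bash
python3 -m crank '[[0.66,0,0,0,0],[0.66,0,0,0,0],[0.66,0,0,0,0]]'; python3 -m crank '[[0.66,0,0,0.2,0],[0.66,0,0,0.5,0],[0.66,-0.2,0.3,0.55,0],[0.8,-0.4,0.6,0.55,0],[0.8,-0.4,0.6,0.55,0]]'
python3 - <<'E'
from h import *
print(get_state()['joint_positions'].round(2))
b=get_image('top')[:,:,::-1]; cv2.imwrite('pics/t3.png',cv2.resize(b[100:280,180:460],None,fx=2.5,fy=2.5))
E
```

```text
time: 6.58
position: [0.6299, -0.091, 0.007]
tool_rot: [-2.22, -2.223, 0.0]
ft_force: [-0.3, -0.6, -0.5]
grip_width: 0.642
grip_force: 0.0
time: 7.2
position: [0.5479, 0.0333, 0.1175]
tool_rot: [-2.213, -2.229, -0.0]
ft_force: [-0.0, -0.7, 0.5]
grip_width: 0.771
grip_force: 0.0
[ 0.49  0.25 -0.68  1.81  0.17  1.14 -0.24]
```

View pics/t3.png

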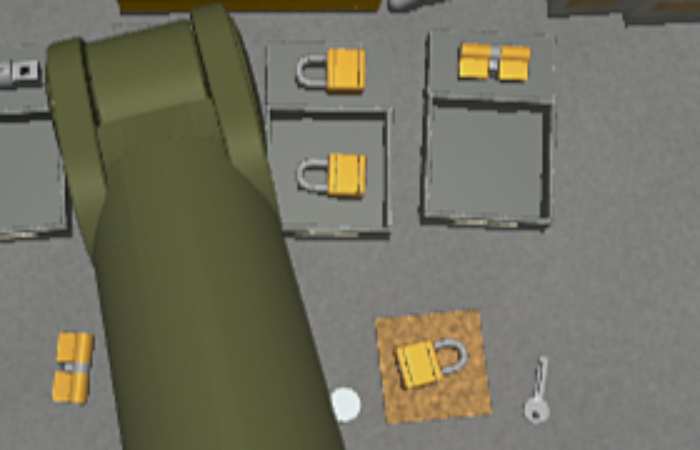

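The top view shows the padlock flat in its bay at crop (340,175), below its sample, with the customer's padlock undisturbed. Next is the profile cylinder.

```bash
python3 -m crank '[[0.8,-0.5,0.68,-0.1,0.237],[0.8,-0.5,0.68,-0.1,0.237],[0.8,-0.5,0.68,-0.1,0.237],[0.8,-0.5,0.68,-0.1,0.237],[0.8,-0.5,0.68,-0.1,0.237]]'
python3 -m crank '[[0.8,0,0,0,0.089],[0.8,0,0,0,0.089],[0.8,0,0,0,0.089],[0.8,0,0,0,0.089]]'; python3 -c "
from bench import *;print(get_state()['joint_positions'].round(2))"
```

```text
time: 7.88
position: [0.4508, 0.1644, 0.0972]
tool_rot: [0.967, 2.988, 0.0]
ft_force: [0.1, -0.2, -0.6]
grip_width: 0.798
grip_force: 0.0
time: 8.38
position: [0.451, 0.164, 0.0972]
tool_rot: [0.121, 3.139, 0.001]
ft_force: [0.1, -0.3, -0.1]
grip_width: 0.804
grip_force: 0.0
[ 0.5   0.15 -0.95  1.99  0.14  1.07  0.98]
```

```bash
python3 -m crank '[[0.8,-0.022,0.022,-0.2,0],[0.8,-0.022,0.022,-0.35,0],[0.8,-0.022,0.022,-0.43,0],[0.8,-0.022,0.022,-0.465,0],[0.8,-0.022,0.022,-0.465,0]]'
python3 -m crank '[[0.8,0,0,0,0]]'
```

```text
time: 9.0
position: [0.446, 0.1695, 0.0044]
tool_rot: [0.116, 3.139, 0.001]
ft_force: [0.0, 0.0, 0.1]
grip_width: 0.802
grip_force: 0.0
time: 9.12
position: [0.4465, 0.1697, 0.0051]
tool_rot: [0.115, 3.138, 0.001]
ft_force: [-0.0, 0.5, -0.8]
grip_width: 0.8
grip_force: 0.0
```

```bash
python3 -m crank '[[0.8,0,0,-0.013,0],[0.8,0,0,-0.013,0],[0.8,0,0,-0.013,0]]'
python3 -m crank '[[0,0,0,0,0],[0,0,0,0,0],[0,0,0,0,0],[0,0,0,0,0],[0,0,0,0,0]]' 30
python3 -m crank '[[0,0,0,0,0],[0,0,0,0,0],[0,0,0,0,0]]'
```

```text
time: 9.5
position: [0.4457, 0.1694, 0.0017]
tool_rot: [0.114, 3.139, 0.0]
ft_force: [0.1, -0.1, -0.4]
grip_width: 0.799
grip_force: 0.0
time: 10.12
position: [0.4456, 0.1694, 0.0016]
tool_rot: [0.114, 3.14, -0.0]
ft_force: [0.3, -1.0, -0.0]
grip_width: 0.37
grip_force: 30.0
time: 10.5
position: [0.4456, 0.1694, 0.0016]
tool_rot: [0.114, 3.139, -0.0]
ft_force: [-0.3, -0.6, 1.1]
grip_width: 0.368
grip_force: 30.0
```

```bash
python3 -m crank '[[0,0,0,0.1,0],[0,0,0,0.3,0],[0,0,0,0.5,0],[0,0,0,0.5,0]]'
python3 - <<'E'
from h import *
cv2.imwrite('pics/s3.png',cv2.resize(get_image('scene')[140:280,290:460,::-1],None,fx=4,fy=4,interpolation=cv2.INTER_CUBIC))
E
```

```text
time: 11.0
position: [0.4477, 0.1702, 0.1041]
tool_rot: [0.114, 3.134, 0.001]
ft_force: [-0.1, -0.3, -2.6]
grip_width: 0.366
grip_force: 30.0
```

View pics/s3.png

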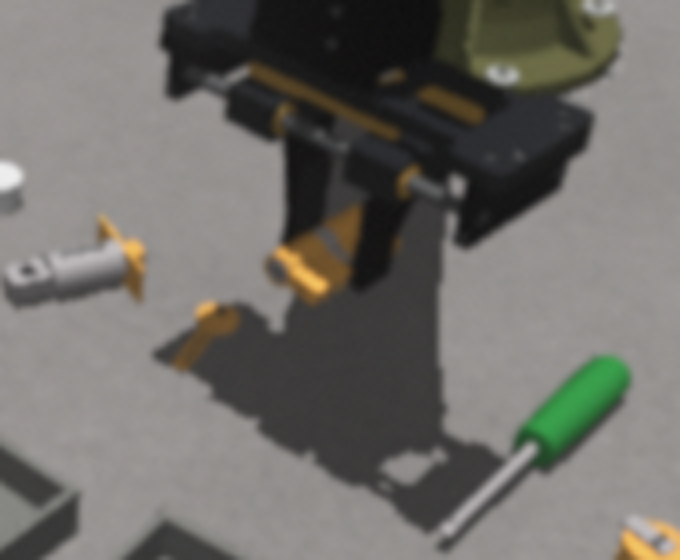

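The view shows the profile cylinder held between the pads near crop (310,270), roughly level. I'm carrying it to its tray.

```bash
python3 -m crank '[[0,0.476,-0.99,0,0],[0,0.476,-0.99,0,0],[0,0.476,-0.99,0,0],[0,0.476,-0.99,0,0],[0,0.476,-0.99,0,0]]'
python3 -m crank '[[0,0.476,-0.99,0,0],[0,0.476,-0.99,0,0],[0,0.476,-0.99,0,0],[0,0.476,-0.99,0,0],[0,0.476,-0.99,0,0]]'
python3 -m crank '[[0,0,0,0,0],[0,0,0,0,0]]'
```

```text
time: 11.68
position: [0.54, -0.032, 0.099]
tool_rot: [-0.123, -3.135, -0.001]
ft_force: [0.0, 1.0, -3.5]
grip_width: 0.368
grip_force: 30.0
time: 12.3
position: [0.6352, -0.2284, 0.0989]
tool_rot: [-0.119, -3.136, -0.002]
ft_force: [0.3, 0.5, -2.2]
grip_width: 0.365
grip_force: 30.0
time: 12.55
position: [0.6357, -0.2238, 0.1013]
tool_rot: [-0.109, -3.139, -0.002]
ft_force: [0.1, 0.1, -2.1]
grip_width: 0.363
grip_force: 30.0
```

```bash
python3 -m crank '[[0,0.01,-0.01,-0.2,0],[0,0.01,-0.01,-0.35,0],[0,0.01,-0.01,-0.43,0],[0,0.01,-0.01,-0.455,0],[0,0.01,-0.01,-0.465,0]]'
python3 -m crank '[[0,0,0,0,0],[0,0,0,0,0]]'
```

```text
time: 13.18
position: [0.6387, -0.2283, 0.0095]
tool_rot: [0.114, 3.138, -0.0]
ft_force: [0.5, -0.5, -1.9]
grip_width: 0.362
grip_force: 30.0
time: 13.42
position: [0.6386, -0.2287, 0.0096]
tool_rot: [0.114, 3.138, -0.001]
ft_force: [-1.1, -1.0, -2.1]
grip_width: 0.367
grip_force: 30.0
```

```bash
python3 -m crank '[[0,0,0,-0.01,0],[0,0,0,-0.015,0],[0,0,0,-0.015,0]]'; python3 -m crank '[[0,0,0,-0.005,0],[0,0,0,-0.005,0]]'; python3 -m crank '[[0,0,0,-0.004,0],[0,0,0,-0.004,0]]'
```

```text
time: 13.8
position: [0.638, -0.2286, 0.0057]
tool_rot: [0.114, 3.139, -0.0]
ft_force: [-0.7, -0.4, -0.9]
grip_width: 0.362
grip_force: 30.0
time: 14.05
position: [0.638, -0.2286, 0.0056]
tool_rot: [-0.114, -3.139, 0.001]
ft_force: [-3.0, 0.2, 5.4]
grip_width: 0.367
grip_force: 30.0
time: 14.3
position: [0.638, -0.2287, 0.0055]
tool_rot: [-0.114, -3.139, 0.001]
ft_force: [-4.3, 0.8, 8.0]
grip_width: 0.362
grip_force: 30.0
```

```bash
python3 -m crank '[[0.55,0,0,0.008,0],[0.55,0,0,0.008,0],[0.55,0,0,0.008,0]]'; python3 -m crank '[[0.55,0,0,0.2,0],[0.55,0,0,0.5,0],[0.8,-0.1,0.3,0.55,0],[0.8,-0.2,0.6,0.55,0],[0.8,-0.3,0.9,0.55,0]]'
python3 -m crank '[[0.8,-0.35,0.99,0,0.12],[0.8,-0.35,0.99,0,0.12],[0.8,-0.35,0.99,0,0.12],[0.8,-0.35,0.99,0,0.12],[0.8,-0.35,0.99,0,0.12]]'
python3 -m crank '[[0.8,-0.35,0.99,0,0.101],[0.8,-0.35,0.99,0,0.101],[0.8,-0.35,0.99,0,0.101],[0.8,-0.35,0.99,0,0.101],[0.8,-0.35,0.99,0,0.101]]'
python3 -m crank '[[0.8,0,0,0,0]]'
python3 - <<'E'
from h import *
print(get_state()['joint_positions'].round(2))
b=get_image('top')[:,:,::-1]; a=cv2.resize(b[100:200,280:420],None,fx=4,fy=4,interpolation=cv2.INTER_CUBIC)
cv2.imwrite('pics/t4.png',a)
E
```

```text
time: 14.68
position: [0.6381, -0.2285, 0.0052]
tool_rot: [0.114, 3.139, 0.0]
ft_force: [-0.3, -0.3, 0.8]
grip_width: 0.534
grip_force: 0.0
time: 15.3
position: [0.5785, -0.0496, 0.1157]
tool_rot: [0.115, 3.138, 0.0]
ft_force: [-0.0, -0.1, 0.7]
grip_width: 0.767
grip_force: 0.0
time: 15.92
position: [0.5082, 0.1487, 0.1156]
tool_rot: [-1.053, 2.959, 0.001]
ft_force: [0.5, -0.5, 0.5]
grip_width: 0.796
grip_force: 0.0
time: 16.55
position: [0.439, 0.345, 0.115]
tool_rot: [1.918, -2.487, -0.001]
ft_force: [-0.4, -0.0, -0.3]
grip_width: 0.803
grip_force: 0.0
time: 16.68
position: [0.4407, 0.3421, 0.1148]
tool_rot: [1.913, -2.491, 0.002]
ft_force: [-0.1, -0.8, 0.3]
grip_width: 0.801
grip_force: 0.0
[ 0.24  0.44 -1.15  1.78  0.43  1.2   1.84]
```

View pics/t4.png

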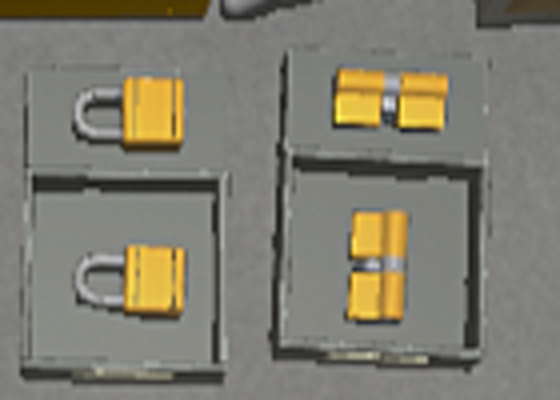

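Both placed parts lie flat in the correct bays. On to the mortise cylinder.

```bash
python3 -m crank '[[0.8,-0.012,0.051,0,0],[0.8,-0.012,0.051,-0.15,0],[0.8,-0.012,0.051,-0.35,0],[0.8,-0.012,0.051,-0.47,0],[0.8,-0.012,0.051,-0.515,0]]'
python3 -m crank '[[0.8,0,0,0,0]]'
python3 -m crank '[[0,0,0,0,0],[0,0,0,0,0],[0,0,0,0,0],[0,0,0,0,0],[0,0,0,0,0]]' 30
python3 -m crank '[[0,0,0,0,0],[0,0,0,0,0],[0,0,0,0,0]]'
```

```text
time: 17.35
position: [0.4361, 0.3543, 0.0112]
tool_rot: [1.919, -2.485, -0.001]
ft_force: [-0.1, -0.0, -0.3]
grip_width: 0.802
grip_force: 0.0
time: 17.48
position: [0.4366, 0.3551, 0.0126]
tool_rot: [-1.921, 2.486, 0.001]
ft_force: [0.0, -0.3, 0.9]
grip_width: 0.801
grip_force: 0.0
time: 18.1
position: [0.4371, 0.3547, 0.0126]
tool_rot: [-1.92, 2.485, -0.001]
ft_force: [0.4, -0.3, 1.0]
grip_width: 0.323
grip_force: 30.1
time: 18.48
position: [0.437, 0.3547, 0.0125]
tool_rot: [-1.92, 2.486, -0.001]
ft_force: [1.9, -0.9, 0.4]
grip_width: 0.325
grip_force: 30.0
```

```bash
python3 -m crank '[[0,0,0,0.1,0],[0,0,0,0.3,0],[0,0,0,0.5,0],[0,0.13,-0.2,0.5,0],[0,0.33,-0.44,0.5,0]]'
python3 -m crank '[[0,0.73,-0.96,0,0],[0,0.73,-0.96,0,0],[0,0.73,-0.96,0,0],[0,0.73,-0.96,0,0],[0,0.73,-0.96,0,0]]'
python3 -m crank '[[0,0,0,0,0],[0,0,0,0,0]]'
```

```text
time: 19.1
position: [0.5016, 0.2682, 0.1143]
tool_rot: [-1.927, 2.479, 0.0]
ft_force: [0.3, 0.5, -0.9]
grip_width: 0.319
grip_force: 30.0
time: 19.73
position: [0.6509, 0.0683, 0.1122]
tool_rot: [1.909, -2.494, 0.001]
ft_force: [-1.3, 0.4, -1.5]
grip_width: 0.326
grip_force: 30.0
time: 19.98
position: [0.6475, 0.0771, 0.113]
tool_rot: [-1.925, 2.482, 0.001]
ft_force: [0.4, 0.1, -1.5]
grip_width: 0.323
grip_force: 30.0
```

```bash
python3 -m crank '[[0,0.01,-0.015,-0.2,0],[0,0.01,-0.015,-0.35,0],[0,0.01,-0.015,-0.43,0],[0,0.01,-0.015,-0.455,0],[0,0.01,-0.015,-0.465,0]]'
python3 -m crank '[[0,0,0,0,0],[0,0,0,0,0]]'
```

```text
time: 20.6
position: [0.651, 0.0725, 0.0203]
tool_rot: [-1.921, 2.484, -0.001]
ft_force: [-0.1, 0.3, -1.6]
grip_width: 0.322
grip_force: 30.0
time: 20.85
position: [0.6511, 0.0719, 0.0203]
tool_rot: [-1.92, 2.485, -0.001]
ft_force: [0.4, 0.3, -1.8]
grip_width: 0.322
grip_force: 30.0
```

```bash
python3 -m crank '[[0,0,0,-0.01,0],[0,0,0,-0.015,0],[0,0,0,-0.015,0]]'; python3 -m crank '[[0,0,0,-0.005,0],[0,0,0,-0.005,0]]'; python3 -m crank '[[0,0,0,-0.004,0],[0,0,0,-0.004,0]]'
```

```text
time: 21.22
position: [0.6506, 0.0717, 0.0166]
tool_rot: [1.921, -2.486, 0.0]
ft_force: [-0.1, -0.5, 0.4]
grip_width: 0.321
grip_force: 30.0
time: 21.48
position: [0.6506, 0.0717, 0.0166]
tool_rot: [1.921, -2.486, 0.001]
ft_force: [-2.8, -1.2, 6.8]
grip_width: 0.324
grip_force: 30.0
time: 21.72
position: [0.6506, 0.0717, 0.0165]
tool_rot: [1.92, -2.485, 0.001]
ft_force: [-5.2, -1.8, 10.4]
grip_width: 0.326
grip_force: 30.0
```

```bash
python3 -m crank '[[0.6,0,0,0.008,0],[0.6,0,0,0.008,0],[0.6,0,0,0.008,0]]'; python3 -m crank '[[0.6,0,0,0.15,0],[0.6,0,0,0.45,0],[0.8,-0.15,-0.05,0.45,0],[0.8,-0.35,-0.11,0.45,0],[0.8,-0.5,-0.16,0.45,-0.03]]'
python3 -m crank '[[0.8,-0.55,-0.17,0,-0.123],[0.8,-0.55,-0.17,0,-0.123],[0.8,-0.55,-0.17,0,-0.123],[0.8,-0.55,-0.17,0,-0.123],[0.8,-0.55,-0.17,0,-0.123]]'
python3 -m crank '[[0.8,0,0,0,-0.123],[0.8,0,0,0,-0.123],[0.8,0,0,0,-0.123],[0.8,0,0,0,-0.123],[0.8,0,0,0,-0.123]]'
python3 - <<'E'
from h import *
print(get_state()['joint_positions'].round(2))
b=get_image('top')[:,:,::-1]; a=cv2.resize(b[100:200,150:290],None,fx=4,fy=4,interpolation=cv2.INTER_CUBIC)
s=get_image('scene')[140:280,210:390,::-1]; s=cv2.resize(s,(360,280))
o=np.zeros((680,560,3),np.uint8); o[:400]=a; o[400:,:360]=s
cv2.imwrite('pics/t5.png',o[:600] if 0 else cv2.resize(o,None,fx=.85,fy=.85))
E
```

```text
time: 22.1
position: [0.6505, 0.0719, 0.0159]
tool_rot: [-1.921, 2.486, 0.001]
ft_force: [-0.1, 0.7, 0.0]
grip_width: 0.558
grip_force: 0.0
time: 22.72
position: [0.5489, 0.0397, 0.1057]
tool_rot: [1.674, -2.658, -0.001]
ft_force: [0.1, -0.0, 0.8]
grip_width: 0.787
grip_force: 0.0
time: 23.35
position: [0.4404, 0.0055, 0.1063]
tool_rot: [-0.556, 3.092, -0.002]
ft_force: [-0.7, 0.1, 0.6]
grip_width: 0.803
grip_force: 0.0
time: 23.98
position: [0.4405, 0.0064, 0.106]
tool_rot: [-0.644, -3.074, -0.002]
ft_force: [0.7, -0.6, -0.7]
grip_width: 0.8
grip_force: 0.0
[ 1.11  0.01 -1.17  2.06  0.01  1.08  1.09]
```

View pics/t5.png

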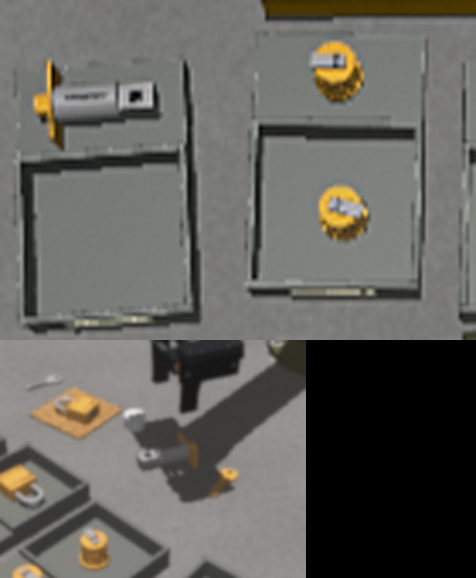

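The mortise cylinder stands upright in its bay. The gripper is above the latch and aligned with it, so I'm going down.

```bash
python3 -m crank '[[0.8,-0.008,0,-0.15,0],[0.8,-0.008,0,-0.35,0],[0.8,-0.008,0,-0.46,0],[0.8,-0.008,0,-0.5,0],[0.8,-0.008,0,-0.505,0]]'
python3 -m crank '[[0.8,0,0,0,0]]'
python3 -m crank '[[0,0,0,0,0],[0,0,0,0,0],[0,0,0,0,0],[0,0,0,0,0],[0,0,0,0,0]]' 30
python3 -m crank '[[0,0,0,0,0],[0,0,0,0,0],[0,0,0,0,0]]'
```

```text
time: 24.7
position: [0.4391, 0.0061, 0.0053]
tool_rot: [-0.648, -3.074, -0.001]
ft_force: [-0.2, -0.4, 0.7]
grip_width: 0.802
grip_force: 0.0
time: 24.82
position: [0.4398, 0.0057, 0.006]
tool_rot: [0.649, 3.072, -0.0]
ft_force: [-0.2, 0.7, 0.1]
grip_width: 0.8
grip_force: 0.0
time: 25.45
position: [0.4389, 0.0058, 0.0052]
tool_rot: [0.651, 3.073, 0.0]
ft_force: [1.0, -0.6, -0.1]
grip_width: 0.323
grip_force: 0.0
time: 25.82
position: [0.439, 0.0059, 0.0052]
tool_rot: [0.651, 3.073, 0.0]
ft_force: [-0.4, -0.3, -0.3]
grip_width: 0.279
grip_force: 30.0
```

```bash
python3 -m crank '[[0,0,0,0.1,0],[0,0,0,0.3,0],[0,0,0,0.5,0],[0,0.15,0.18,0.5,0],[0,0.33,0.4,0.5,0.03]]'
python3 -m crank '[[0,0.625,0.753,0,0.036],[0,0.625,0.753,0,0.036],[0,0.625,0.753,0,0.036],[0,0.625,0.753,0,0.036],[0,0.625,0.753,0,0.036]]'
python3 -m crank '[[0,0,0,0,0],[0,0,0,0,0]]'
python3 - <<'E'
from h import *
cv2.imwrite('pics/s4.png',cv2.resize(get_image('scene')[150:350,220:420,::-1],None,fx=3,fy=3,interpolation=cv2.INTER_CUBIC))
E
```

```text
time: 26.45
position: [0.5073, 0.0818, 0.1074]
tool_rot: [0.365, 3.113, -0.013]
ft_force: [0.4, -0.6, 0.1]
grip_width: 0.275
grip_force: 30.0
time: 27.08
position: [0.6292, 0.2367, 0.1041]
tool_rot: [-0.004, -3.14, 0.001]
ft_force: [1.0, -1.4, -2.3]
grip_width: 0.277
grip_force: 30.0
time: 27.32
position: [0.6301, 0.234, 0.1053]
tool_rot: [0.01, 3.141, -0.002]
ft_force: [0.1, 0.1, -2.8]
grip_width: 0.276
grip_force: 30.0
```

View pics/s4.png

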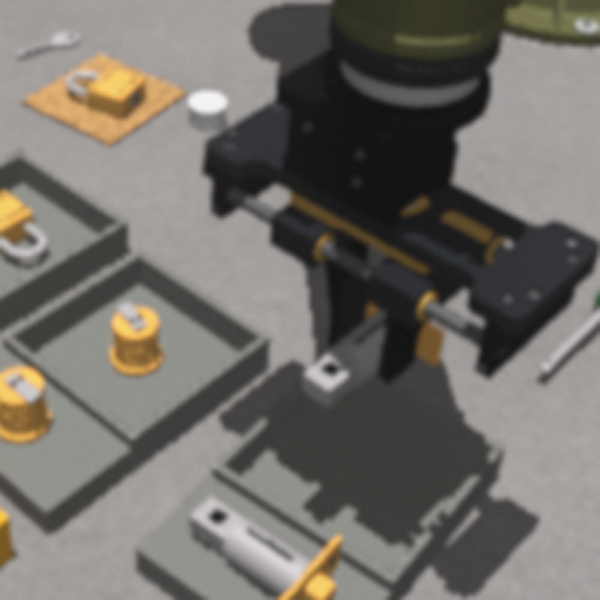

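The latch is held by its tube over the empty latch bay, bolt toward the robot. I'm lowering it.

```bash
python3 -m crank '[[0,-0.02,0,-0.2,0],[0,-0.02,0,-0.35,0],[0,-0.02,0,-0.43,0],[0,-0.02,0,-0.45,0],[0,-0.02,0,-0.462,0]]'
python3 -m crank '[[0,0,0,0,0],[0,0,0,0,0]]'
```

```text
time: 28.0
position: [0.6266, 0.2367, 0.0138]
tool_rot: [0.006, 3.14, 0.001]
ft_force: [-0.6, 0.3, -2.0]
grip_width: 0.276
grip_force: 30.0
time: 28.25
position: [0.6264, 0.2367, 0.0137]
tool_rot: [0.006, 3.14, 0.001]
ft_force: [-0.7, 0.3, -1.4]
grip_width: 0.279
grip_force: 30.0
```

```bash
python3 -m crank '[[0,0,0,-0.01,0],[0,0,0,-0.018,0],[0,0,0,-0.018,0]]'; python3 -m crank '[[0,0,0,-0.005,0],[0,0,0,-0.005,0]]'; python3 -m crank '[[0,0,0,-0.004,0],[0,0,0,-0.004,0]]'
```

```text
time: 28.62
position: [0.626, 0.2364, 0.0093]
tool_rot: [0.006, 3.141, -0.0]
ft_force: [-0.2, -0.1, -0.8]
grip_width: 0.278
grip_force: 30.0
time: 28.88
position: [0.626, 0.2364, 0.0093]
tool_rot: [0.006, 3.141, -0.001]
ft_force: [-2.7, -2.1, 5.5]
grip_width: 0.276
grip_force: 30.0
time: 29.12
position: [0.626, 0.2364, 0.0092]
tool_rot: [0.006, 3.141, -0.001]
ft_force: [-3.9, -2.7, 8.4]
grip_width: 0.281
grip_force: 30.0
```

```bash
python3 -m crank '[[0.5,0,0,0.008,0],[0.5,0,0,0.008,0],[0.5,0,0,0.008,0]]'; python3 -m crank '[[0.5,0,0,0.15,0],[0.5,0,0,0.4,0],[0.5,-0.2,0,0.6,0],[0.5,-0.5,0,0.6,0],[0.5,-0.8,0,0.6,0]]'
python3 -m crank '[[0.5,-0.1,0.9,0.2,0],[0.5,-0.1,0.9,0.2,0],[0.5,-0.1,0.9,0.2,0],[0.5,-0.1,0.9,0.2,0],[0.5,-0.1,0.9,0.2,0]]'
python3 - <<'E'
from h import *
b=get_image('top')[:,:,::-1]; cv2.imwrite('pics/t6.png',cv2.resize(b[100:280,140:460],None,fx=2.5,fy=2.5,interpolation=cv2.INTER_CUBIC))
b=get_image('scene')[:,:,::-1]; cv2.imwrite('pics/s6.png',cv2.resize(b[130:380,100:420],None,fx=2.4,fy=2.4,interpolation=cv2.INTER_CUBIC))
E
```

```text
time: 29.5
position: [0.6259, 0.2364, 0.0088]
tool_rot: [-0.006, -3.142, -0.0]
ft_force: [0.4, -0.3, 0.2]
grip_width: 0.476
grip_force: 0.0
time: 30.12
position: [0.4645, 0.2371, 0.1292]
tool_rot: [0.006, 3.141, 0.001]
ft_force: [0.0, -0.2, 2.4]
grip_width: 0.501
grip_force: 0.0
time: 30.75
position: [0.4455, 0.4165, 0.1686]
tool_rot: [-0.003, -3.141, 0.001]
ft_force: [-0.5, -0.5, 0.2]
grip_width: 0.502
grip_force: 0.0
```

View pics/t6.png

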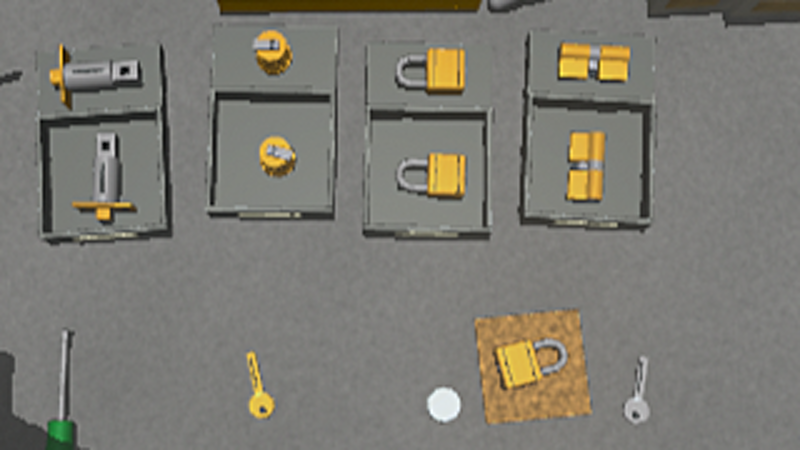

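View pics/s6.png

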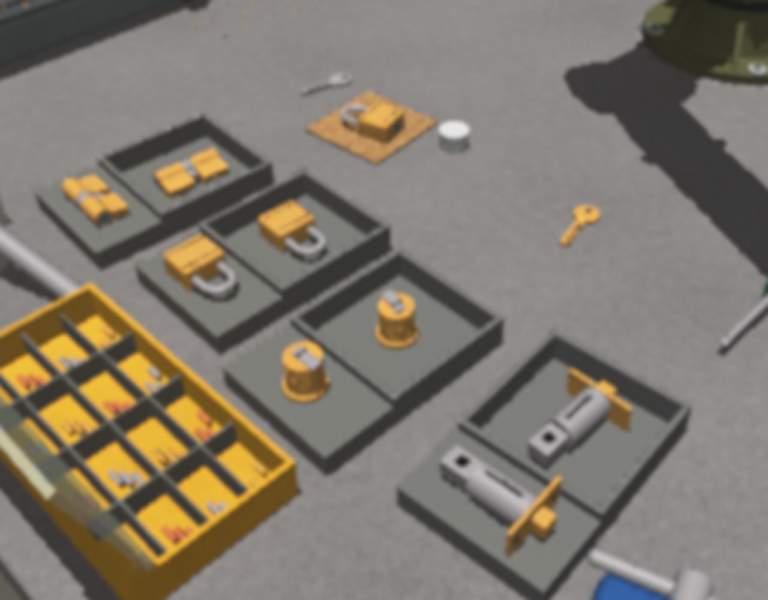

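Both views show all four parts flat in the right bays, at top crop (103,180), (277,157), (435,175) and (586,165). The customer's padlock is still on its mat at (520,360), and the arm is clear.

```bash
python3 -m crank '[[0.5,0,0,0,0],[0.5,0,0,0,0]]'; python3 -c "
from bench import *
print(close_job())"
```

```text
time: 31.1
position: [0.4467, 0.4152, 0.1688]
tool_rot: [0.009, 3.141, -0.001]
ft_force: [0.3, -0.3, 0.2]
grip_width: 0.502
grip_force: 0.0
the job is handed in; nothing more can be done
None
```

The padlock, profile cylinder, mortise cylinder and tubular latch are each set down flat in the bay showing their sample, the customer's padlock was left untouched, and the job was handed in at about 31 s (the judge's verdict was not shown).

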